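Pop out the tea tin and trap its tray

TASK

Of the two spring feeders on the counter, use the one that carries the square tea tin: press its eject key with one fingertip and keep it down, and with the other finger stop the tray that pops out, beside the key, before it runs away to the far end of its track. Finish while still holding: the key down under one finger, the tray at rest against the other, and the tin standing in its tray for the barista to take. Only press and block: pinch or lift nothing, and leave the other feeder and everything else on the counter alone.

Things in the scene. Friction and masses are not known exactly. Their poses are not given: they have to be found in the camera images.
- feeder_sq: fixed feeder with the square tin (the two are alike but for the tin): aluminium track, deck 22 mm high, rails 30 mm high, end stop 44 mm, grey spring housing behind the tray 80 mm. Frame: x = the way the tray runs out, y left of it; origin on the table under the home tray's front face. Track x -115 to 150, y -43 to 43 mm; key block 66 by 44, 40 mm high, centred at x 45, y 70 mm
- tray_sq (a joint): tray of the square tin's feeder; value in m: 0 = home (latched), grows as it runs out along the feeder's x, 0.130 = at the end stop. When the key lets it go a spring drives it out at 0.1 to 0.2 m/s, all the way if nothing stops it; held in mid-track it pushes with 2.5 to 4.5 N
- tray_sq_front (a point): middle of the top edge of the square tin's tray front, on its outer face (facing along the feeder's x). The upright panel is 70 mm wide and spans 24 to 65 mm above the table, so a finger with its tip at the height of the pressed key overlaps it by 20 mm. Open white steel tray, 74 mm long, floor 28 mm above the table; moves with the tray
- key_sq (a joint): eject key of the square tin's feeder; value in m: 0 = up, grows as the key goes down, 0.010 = bottomed. A spring pushes it up (2.5 N at the top, 5 N at the bottom); it springs up when let go. The tray is let go about 5 mm down
- key_sq_top (a point): middle of the top face of the square tin's eject key, a black pad 44 mm (feeder's x) by 30 mm (y), 55 mm above the table when up, 45 mm when pressed; it lies 45 mm ahead of the home tray's front and 70 mm to the left of the track's middle; moves with the key
- tin_sq_mid (a point): centre (half-way up) of the square tea tin, black with a paper label, 58 by 58 mm, 58 mm tall, about 100 g, standing loose in its tray with its middle 38 mm behind the front panel's outer face; top 86 mm above the table
- feeder_rd: fixed feeder with the round tin (the two are alike but for the tin): aluminium track, deck 22 mm high, rails 30 mm high, end stop 44 mm, grey spring housing behind the tray 80 mm. Frame: x = the way the tray runs out, y left of it; origin on the table under the home tray's front face. Track x -115 to 150, y -43 to 43 mm; key block 66 by 44, 40 mm high, centred at x 45, y 70 mm
- tray_rd (a joint): tray of the round tin's feeder; value in m: 0 = home (latched), grows as it runs out along the feeder's x, 0.130 = at the end stop. When the key lets it go a spring drives it out at 0.1 to 0.2 m/s, all the way if nothing stops it; held in mid-track it pushes with 2.5 to 4.5 N
- key_rd (a joint): eject key of the round tin's feeder; like the other
- key_rd_top (a point): middle of the top face of the round tin's eject key, a black pad 44 mm (feeder's x) by 30 mm (y), 55 mm above the table when up, 45 mm when pressed; it lies 45 mm ahead of the home tray's front and 70 mm to the left of the track's middle; moves with the key
- tray_rd_front (a point): middle of the top edge of the round tin's tray front, on its outer face (facing along the feeder's x). The upright panel is 70 mm wide and spans 24 to 65 mm above the table, so a finger with its tip at the height of the pressed key overlaps it by 20 mm. Open white steel tray, 74 mm long, floor 28 mm above the table; moves with the tray
- tin_rd_mid (a point): centre (half-way up) of the round tea tin, black with a paper label, 58 mm across, 58 mm tall, about 100 g, standing loose in its tray with its middle 38 mm behind the front panel's outer face; top 86 mm above the table
- tumbler_a: thick glass tumbler upside down, 72 mm wide, 85 mm tall, beyond the end stop of the square tin's feeder; origin under its middle
- tumbler_b: thick glass tumbler upside down, 72 mm wide, 85 mm tall, beyond the end stop of the round tin's feeder; origin under its middle
- tamper: steel coffee tamper standing on its foot, 58 mm wide, 83 mm tall, beside the square tin's feeder on the side away from the key; origin under its middle
- espresso_cup: small white cup with a handle, 62 mm wide, 55 mm tall, beside the round tin's feeder on the side away from the key; origin under its middle
- milk_jug: steel milk jug with a handle, 84 mm wide, 100 mm tall; origin under its middle
- sugar_jar: glass jar with a steel lid, 70 mm wide, 110 mm tall; origin under its middle
- spoon: steel spoon lying flat, 160 mm long; origin near its middle
- paper_cup: paper cup, 80 mm wide, 95 mm tall; origin under its middle
There are look-alikes about, which are no part of the job. What is shaped like the part that bears tin_sq_mid but pink is not meant.

How it is judged:
On the way, in this order (a step that is already met when the one before it is completed fails the run):
1. the key is pressed and lets the tray of the square tin go (value of joint each of key_sq, tray_sq above 0.004 m).
2. a finger stops the tray in mid-track while the key is kept down (value of joint key_sq above 0.005 m and value of joint tray_sq between 0.008 and 0.09 m and contact force between the fingers and tray_sq above 0.5 N and contact force between the fingers and key_sq above 0.5 N and velocity of joint tray_sq between -0.01 and 0.01 m/s), for 0.2 s.
At the end, for the whole second after the job is handed in: The square tin's eject key is held at least 5 mm down by the fingers; its tray is at rest, pushed out 8 to 90 mm (of 130) and resting against the fingers (contact over 0.5 N on key and tray); the square tin stands upright (within 0.15 rad) on the floor of its tray; the round tin's tray is home (all of step 2 and angle between tin_sq_mid's own z axis and vertical below 0.15 rad and horizontal distance between tin_sq_mid and tray_sq_front below 0.05 m and height (world z) of tin_sq_mid below 0.067 m and value of joint tray_rd below 0.004 m); the arm keeps its last pose, push and grip.
It fails at once if the square tin's tray runs away towards the far end (more than 100 mm out) (value of joint tray_sq above 0.1 m).
It fails at once if a tin is lifted or tipped (height (world z) of any of tin_sq_mid, tin_rd_mid above 0.072 m or angle between any of tin_sq_mid, tin_rd_mid's own z axis and vertical above 0.35 rad).
It fails at once if the round tin's feeder is set off (value of joint tray_rd above 0.006 m or value of joint key_rd above 0.004 m).
It fails at once if something else on the counter is moved by more than 30 mm or lifted (distance of any of tumbler_a, tumbler_b, tamper, espresso_cup, milk_jug, sugar_jar, spoon, paper_cup from where it was at the start of the episode above 0.03 m).
It also fails if it takes over 32 s, if anything falls off the work surface, if the arm or the gripper's body presses on something with over 40 N, if the wrist force passes 120 N, or if a joint passes its speed limit or range.

ROBOT

A 7-joint arm with a two-finger parallel gripper is mounted at the origin on the work surface. World frame = base frame: x ahead of the robot, y to its left, z up, the work surface at z = 0. Lengths are in m, angles in rad, forces in N, time in s.
With the tool pointing down it reaches from about 0.4 to 0.875 m from the base axis. Payload 19.3 kg.
Tool frame: the origin (TCP) lies midway between the tips of the shut fingers; the grasp point (between the pads) lies 19 mm behind it (bot.tcp_to_grasp is the distance from the TCP to the grasp point, in m); z points along the fingers, y is the direction in which the jaws open and shut (so a half turn about z gives the same grasp; the last joint's range is limited). The gripper opens to 85 mm and grips with 20 to 120 N. Pads are 22 mm wide; open, the fingers measure 114 mm over their backs; the gripper's body (76 mm by 85 mm) begins 54 mm behind the grasp point. The pads swing forward as they close: fully open they stand 13 mm farther back than shut.
Start: joints at [-0.07, 0.521, -0.036, 1.599, 0.021, 1.021, -0.113], TCP at [0.625, -0, 0.231] pointing down, gripper open.
Joint ranges: [-2.91, 2.91], [-0.3, 2.13], [-1.5, 1.42], [0.17, 2.43], [-1.26, 4.41], [0.16, 1.93], [-2.52, 2.52]. Speed limits (rad/s): [1.89, 1.89, 2.39, 2.39, 3.01, 3.01, 3.01].

INTERFACE

Orientations are given as [roll, pitch, yaw] about the fixed x, y, z axes, in that order (R = Rz(yaw) Ry(pitch) Rx(roll)).
In Python, from workcell import bot gives the robot as it stands. The module is installed in compiled form; this text tells all that it offers.
- The arm moves only by the tool drive_tool, never from a script. Its argument "series" is a list of rows, each a list of 5 numbers: the opening in per cent of the stroke, from 0 (shut) to 100 (fully open), then the shift along the world's x, y, z in m, then the turn about the world's z in rad. A call has 1 to 12 rows; each row shifts and turns the pose as measured when the row begins; what a row does not reach is not made up. A row lasts 1/10 s, in which the tool goes at most 50 mm and 8.59 degrees, less where a joint would pass 70% of its speed; a pose out of reach is approached as far as the arm can. A call with a gripper value outside its range is refused whole. The fingers move at their own pace and stop on an object; "newtons" is the grip in N (left out, the last holds). Time passes only in rows, so rows that do not move let the fingers close. It gives the time, the measured TCP pose, the force and the opening at its end, in the units of the state.
- bot.observe(): the state, without advancing time (a new reading comes with each control period).
- bot.grab_frame(name): name is "scene" or "side" or "wrist"; returns the picture (384x512x3 uint8, red, green, blue); there is no depth.
- bot.camera_info(name): a dict with "fx", "fy", "cx", "cy" (pixels), "cam_to_world" (4x4, takes a point from camera to world coordinates). Camera axes: x right, y down, z forward; pixel columns grow to the right and rows downward; lengths in m; the calibration is good to about 2 mm. A picture is of the moment at which its call begins: read the wrist's pose just before it. camera_info takes no time and is no camera call; for the wrist camera it gives the pose at the moment of the call.
- bot.job_done(): hands the job in, once; it reports no verdict.
Trained networks look in the newest picture that a camera, given by its name, has taken for a name from the list of things; names that differ only in an ending like _2 or _b are one class to them, and where a whole thing is asked for, a point or a joint stands for the part that bears it (a point fixed in the world has none). Each returns a list of dicts, best first, with "conf" (0 to 1); they miss things now and then, are a little off and sometimes report something else, mostly with a low value. They report only what shows in the picture. A call takes as long as a camera call. They do not tell look-alikes from the thing itself.
- bot.masks_of(camera, target): "mask" (384x512 bool, what is visible of it) and "point" ([column, row] in pixels, amid what is visible of it).
The state is a dict: "clock": time; "qpos": joint angles; "qd": joint speeds; "joint_efforts": joint torques, N m; "position": TCP position; "tool_rot": TCP orientation; "force": force on the tool from outside, world axes, zero at the start; "moment": the same for the moment, N m; "grip_width": finger opening in m.
Only numpy, scipy, OpenCV 4.12 (cv2) and the standard library are available. Lean on these libraries where they do the work, as an engineer would, in place of code of your own. Each camera call takes 0.05 s, during which the arm holds its last target.

## Working session

There is one attempt and no reset: what is moved stays moved. The work goes in short steps, Python scripts to look and compute and a tool call to move; the robot and the scene stay as the last step left them, time stands still between calls to the robot, and variables do not carry over. Pictures are saved under pics/ and viewed, and the job is handed in when it is done.

Besides the shell and the picture viewer there is one more tool, called after "Request:" in YAML: its name, and indented under it one key for each argument. drive_tool: Moves the arm, as the interface text tells. Its arguments: {"type":"object","properties":{"series":{"type":"array","items":{"type":"array","items":{"type":"number"}}},"newtons":{"type":"number"}},"required":["series"]}

```bash
mkdir -p pics; python3 - <<'E'
from workcell import bot
import cv2
s=bot.observe(); print(s)
for n in ["scene","side","wrist"]:
    im=bot.grab_frame(n); cv2.imwrite(f"pics/{n}0.png",im[:,:,::-1])
    i=bot.camera_info(n); print(n,i)
E
```

```text
{'clock': 0.0, 'qpos': array([-0.07021732,  0.5220039 , -0.03631196,  1.59997517,  0.02121455,
        1.02110387, -0.11279903]), 'qd': array([ 8.39128304e-05,  1.71917483e-04, -1.16155189e-04, -1.12720532e-03,
        1.70387734e-03, -5.04347930e-04,  3.57175043e-04]), 'joint_efforts': array([-4.24098413e-03, -9.27110124e+01,  1.97758444e+00, -3.69928443e+01,
        1.76317629e-02,  8.19846697e-03, -6.58496788e-05]), 'position': array([ 6.24677580e-01, -3.80795558e-05,  2.30743969e-01]), 'tool_rot': array([-3.14049207e+00,  9.83964173e-05,  1.57079832e+00]), 'force': array([-0.59269685, -0.09875608,  0.57162394]), 'moment': array([-0.00313209, -0.00963101, -0.0046034 ]), 'grip_width': 0.08541329098227715}
scene {'fx': 400.618406323859, 'fy': 400.618406323859, 'cx': 262.9325432154079, 'cy': 186.38296319531375, 'cam_to_world': array([[ 0.28772231,  0.70689492, -0.64615436,  1.44046078],
       [ 0.95770262, -0.2090964 ,  0.1976977 , -0.26800105],
       [ 0.00464295, -0.67570576, -0.73715682,  1.03342087],
       [ 0.        ,  0.        ,  0.        ,  1.        ]])}
side {'fx': 486.1220235724782, 'fy': 486.1220235724782, 'cx': 259.8708738825678, 'cy': 186.7330634358352, 'cam_to_world': array([[-0.67859758, -0.50743078,  0.53105492, -0.17120964],
       [-0.73418117,  0.44695357, -0.51108757,  0.71458123],
       [ 0.02198467, -0.73671332, -0.67584774,  1.04112805],
       [ 0.        ,  0.        ,  0.        ,  1.        ]])}
wrist {'fx': 280.7866746542558, 'fy': 280.7866746542558, 'cx': 257.0440063887763, 'cy': 188.65829013977347, 'cam_to_world': array([[ 9.99998317e-01,  1.29176578e-03, -1.30245564e-03,
         6.24724938e-01],
       [ 8.05625252e-04, -9.47138845e-01, -3.20822942e-01,
         8.44948326e-02],
       [-1.64803442e-03,  3.20821353e-01, -9.47138292e-01,
         3.74405532e-01],
       [ 0.00000000e+00,  0.00000000e+00,  0.00000000e+00,
         1.00000000e+00]])}
```

View pics/scene0.png

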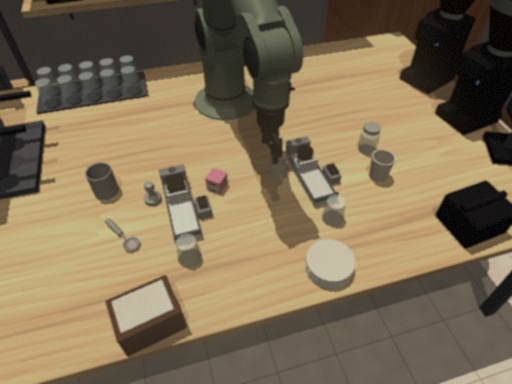

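View pics/side0.png

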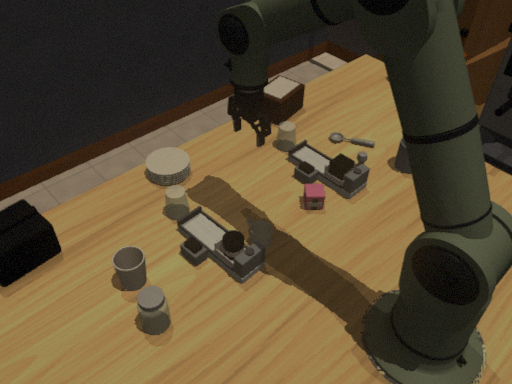

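View pics/wrist0.png

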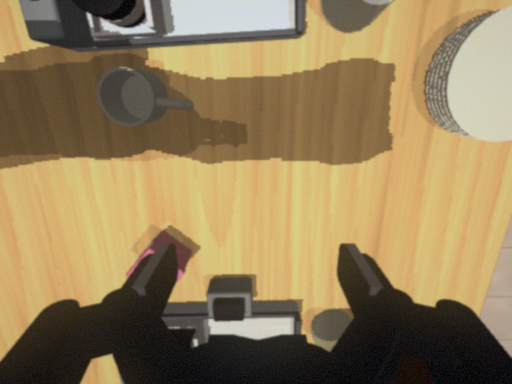

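Candidates in side view: feeder at (330,168), whose tin is square and black, with the tamper beside it; feeder at (220,243), whose tin is round; pink cube at (314,196), a look-alike. The first fits. I'll confirm it in an enlarged crop and run the detectors.

```bash
python3 - <<'E'
from workcell import bot
import cv2,numpy as np
a=cv2.imread("pics/side0.png")[125:215,270:390]; b=cv2.imread("pics/scene0.png")[150:260,140:230]
a=cv2.resize(a,(480,360),interpolation=cv2.INTER_CUBIC); b=cv2.resize(b,(295,360),interpolation=cv2.INTER_CUBIC)
cv2.imwrite("pics/crop1.png",np.hstack([a,b]))
for c in ["scene","side"]:
    for t in ["key_sq_top","tray_sq_front","tin_sq_mid","feeder_sq"]:
        for d in bot.masks_of(c,t)[:3]:
            ys,xs=np.where(d["mask"]); print(c,t,round(d["conf"],2),d["point"],xs.min(),xs.max(),ys.min(),ys.max(),len(xs))
            np.save(f"m_{c}_{t}_{int(d['point'][0])}.npy",d["mask"])
E
```

```text
scene key_sq_top 0.58 [201.8, 197.7] 197 206 196 207 103
scene tray_sq_front 0.51 [178.3, 196.2] 165 188 185 203 239
scene tin_sq_mid 0.88 [175.4, 181.3] 165 184 174 191 275
scene tin_sq_mid 0.66 [215.7, 181.5] 205 226 168 192 432
scene tin_sq_mid 0.5 [379.3, 163.1] 369 393 149 181 623
scene feeder_sq 0.73 [183.8, 207.0] 158 211 165 241 2014
scene feeder_sq 0.66 [148.1, 197.5] 143 160 181 206 311
side key_sq_top 0.56 [305.7, 165.7] 299 313 162 172 116
side key_sq_top 0.56 [331.4, 175.5] 324 342 165 183 89
side tray_sq_front 0.62 [330.0, 177.4] 324 342 164 183 114
side tin_sq_mid 0.81 [313.2, 195.5] 303 324 183 209 530
side tin_sq_mid 0.8 [339.1, 166.0] 328 353 153 180 469
```

View pics/crop1.png

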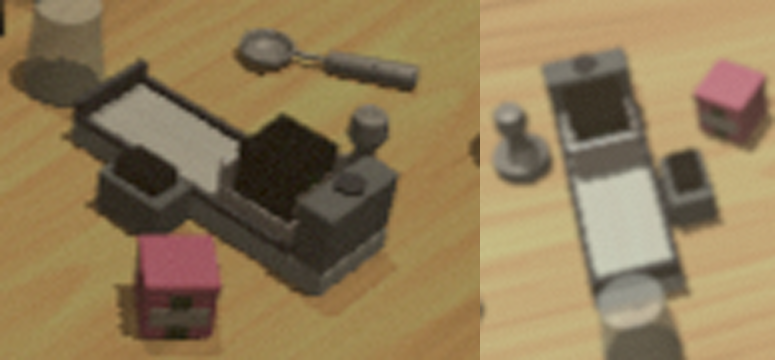

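The crop confirms it: the square black tin sits in the feeder at side (340,165) / scene (175,181), with its key at side (306,167) / scene (202,198). Next, a rough pose.

```bash
cat > h.py <<'E'
import numpy as np
from workcell import bot
def ray(c,uv,info=None):
    i=info or bot.camera_info(c); M=i["cam_to_world"]
    d=np.array([(uv[0]-i["cx"])/i["fx"],(uv[1]-i["cy"])/i["fy"],1.]); return M[:3,3],M[:3,:3]@d
def at(c,uv,z,info=None):
    o,d=ray(c,uv,info); return o+d*(z-o[2])/d[2]
def proj(P,i):
    M=i["cam_to_world"]; p=(np.atleast_2d(P)-M[:3,3])@M[:3,:3]
    return np.c_[p[:,0]/p[:,2]*i["fx"]+i["cx"],p[:,1]/p[:,2]*i["fy"]+i["cy"]]
E
python3 - <<'E'
from h import *
print("key",at("scene",(202.5,202),.055),at("side",(306,167),.055))
S=lambda u,v:(270+u/4,125+v/4); C=lambda u,v:(140+(u-480)/3.278,150+v/3.27)
for u,v in [(76,105),(143,62)]: print("stop side",at("side",S(u,v),.044))
for u,v in [(594,285),(688,268)]: print("stop scene",at("scene",C(u,v),.044 if 0 else .022))
for u,v in [(545,68),(625,52)]: print("housing back scene",at("scene",C(u,v),.08))
print("tin",at("scene",(175.4,181.3),.06),at("side",(339,166),.06))
E
```

```text
key [ 0.59288578 -0.21028536  0.055     ] [ 0.5750752  -0.20268985  0.055     ]
stop side [ 0.67600882 -0.22945611  0.044     ]
stop side [ 0.67984908 -0.31422395  0.044     ]
stop scene [ 0.67941969 -0.316549    0.022     ]
stop scene [ 0.68509774 -0.22861967  0.022     ]
housing back scene [ 0.4393096  -0.32241823  0.08      ]
housing back scene [ 0.43921617 -0.24055219  0.08      ]
tin [ 0.48252889 -0.27987691  0.06      ] [ 0.50584806 -0.28003322  0.06      ]
```

Request:
drive_tool:
  series:
    - [60, -0.004, -0.02, 0, -0.131]
    - [60, -0.004, -0.02, 0, -0.131]
    - [60, -0.004, -0.02, 0, -0.131]
    - [60, -0.004, -0.02, 0, -0.131]
    - [60, -0.004, -0.02, 0, -0.131]
    - [60, -0.004, -0.02, 0, -0.131]
    - [60, -0.004, -0.02, 0, -0.131]
    - [60, -0.004, -0.02, 0, -0.131]
    - [60, -0.004, -0.02, 0, -0.131]
    - [60, -0.004, -0.02, 0, -0.131]
    - [60, -0.004, -0.02, 0, -0.131]
    - [60, -0.004, -0.02, 0, -0.131]

```text
clock: 1.75
position: [0.5753, -0.2453, 0.2321]
tool_rot: [3.141, -0.004, -0.057]
force: [-0.4, 0.2, -0.2]
grip_width: 0.0514
```

Request:
drive_tool:
  series:
    - [60, 0, 0, 0, 0]
    - [60, 0, 0, 0, 0]

```text
clock: 1.95
position: [0.5744, -0.248, 0.232]
tool_rot: [3.14, -0.003, -0.064]
force: [0.4, -0.0, 0.3]
grip_width: 0.0511
```

```bash
python3 - <<'E'
from workcell import bot
import cv2,pickle
i=bot.camera_info("wrist"); im=bot.grab_frame("wrist")
cv2.imwrite("pics/wrist1.png",im[:,:,::-1]); pickle.dump(i,open("w1.pkl","wb"))
s=bot.observe(); print(s["clock"],s["position"],s["tool_rot"],s["force"],s["grip_width"])
E
```

```text
2.0 [ 0.57431533 -0.24807834  0.23211416] [ 3.1396636  -0.00337406 -0.06361886] [-0.87461065 -1.17522059 -0.63469288] 0.05155486217966114
```

View pics/wrist1.png

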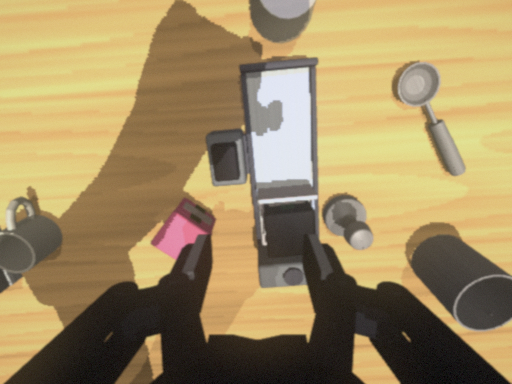

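```bash
python3 - <<'E'
import cv2
a=cv2.imread("pics/wrist1.png")[45:295,195:345]
cv2.imwrite("pics/crop2.png",cv2.resize(a,None,fx=2.4,fy=2.4,interpolation=cv2.INTER_CUBIC)) 
E
```

```text
(no output)
```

View pics/crop2.png

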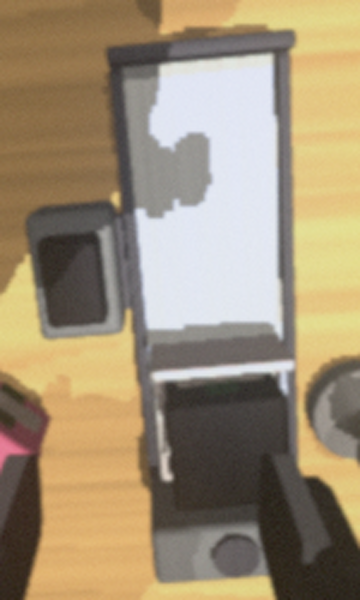

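```bash
python3 - <<'E'
from h import *
import pickle
from scipy.optimize import least_squares
i=pickle.load(open("w1.pkl","rb"))
print(i["cam_to_world"].round(3))
L=[((38,236),(67,85,55)),((101,235),(67,55,55)),((107,324),(23,55,55)),((49,327),(23,85,55)),
((108,47),(150,43,44)),((294,33),(150,-43,44)),((150,371),(0,35,65)),((296,361),(0,-35,65)),
((28,212),(78,92,40)),((118,203),(78,48,40)),((125,328),(12,48,40)),((43,338),(12,92,40))]
uv=np.array([l[0] for l in L])/2.4+[195,45]; F=np.array([l[1] for l in L])/1000.
def W(p,F):
    c,s=np.cos(p[2]),np.sin(p[2]); return np.c_[p[0]+c*F[:,0]-s*F[:,1],p[1]+s*F[:,0]+c*F[:,1],F[:,2]]
f=lambda p:(proj(W(p,F),i)-uv).ravel()
r=least_squares(f,[.53,-.275,0],loss="soft_l1"); print(r.x,f(r.x).reshape(-1,2).round(1))
p=r.x
print("target finger xy key/tray",W(p,np.array([[.038,.07,.05],[.038,.005,.05],[.045,.07,.055],[.045,.035,.05]])))
for c in("scene","side"): print(c,proj(W(p,np.array([[.045,.07,.055],[.150,.043,.044],[.150,-.043,.044]])),bot.camera_info(c)).round(1))
E
```

```text
[[-0.063 -0.946 -0.318  0.656]
 [-0.998  0.06   0.018 -0.251]
 [ 0.002  0.318 -0.948  0.376]
 [ 0.     0.     0.     1.   ]]
[ 0.53895074 -0.28076926  0.00901848] [[-0.2  1.2]
 [-0.3 -0.3]
 [ 0.7 -0.6]
 [-0.2 -0.1]
 [ 1.2 -0.8]
 [ 3.2 -1.1]
 [ 0.9 -0.3]
 [-0.7 -0.2]
 [-1.1  0.2]
 [-1.5  1.2]
 [ 0.2  2.3]
 [-0.5  0.6]]
target finger xy key/tray [[ 0.57631791 -0.21042941  0.05      ]
 [ 0.5769041  -0.27542677  0.05      ]
 [ 0.58331762 -0.21036629  0.055     ]
 [ 0.58363327 -0.24536486  0.05      ]]
scene [[201.9 199.8]
 [200.4 229.2]
 [172.1 236. ]]
side [[305.8 164.7]
 [287.8 148.6]
 [305.4 138.3]]
```

Request:
drive_tool:
  series:
    - [60, 0.004, 0.005, 0, 0.073]
    - [60, 0, 0, -0.02, 0]
    - [60, 0, 0, -0.02, 0]
    - [60, 0, 0, -0.02, 0]
    - [60, 0, 0, -0.02, 0]
    - [60, 0, 0, -0.02, 0]
    - [60, 0, 0, 0, 0]
    - [60, 0, 0, 0, 0]

```text
clock: 2.8
position: [0.5813, -0.2359, 0.1301]
tool_rot: [-3.14, -0.007, 0.033]
force: [-0.6, 0.3, 0.2]
grip_width: 0.0511
```

```bash
python3 - <<'E'
from workcell import bot
import cv2,pickle
i=bot.camera_info("wrist"); im=bot.grab_frame("wrist")
cv2.imwrite("pics/wrist2.png",im[:,:,::-1]); pickle.dump(i,open("w2.pkl","wb"))
s=bot.observe(); print(s["clock"],s["position"],s["tool_rot"],s["force"],s["grip_width"])
E
```

```text
2.85 [ 0.58129455 -0.23577994  0.13016714] [-3.14039541 -0.0070063   0.0326971 ] [ 0.73660915  0.11145573 -0.41125143] 0.05097714066820365
```

View pics/wrist2.png

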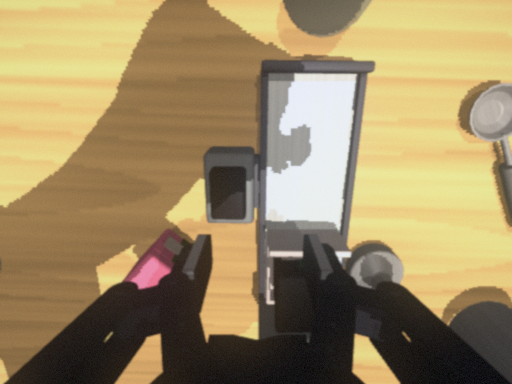

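```bash
python3 - <<'E'
import cv2
a=cv2.imread("pics/wrist2.png")[50:290,180:390]
cv2.imwrite("pics/crop3.png",cv2.resize(a,None,fx=2.5,fy=2.5,interpolation=cv2.INTER_CUBIC)) 
E
```

```text
(no output)
```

View pics/crop3.png

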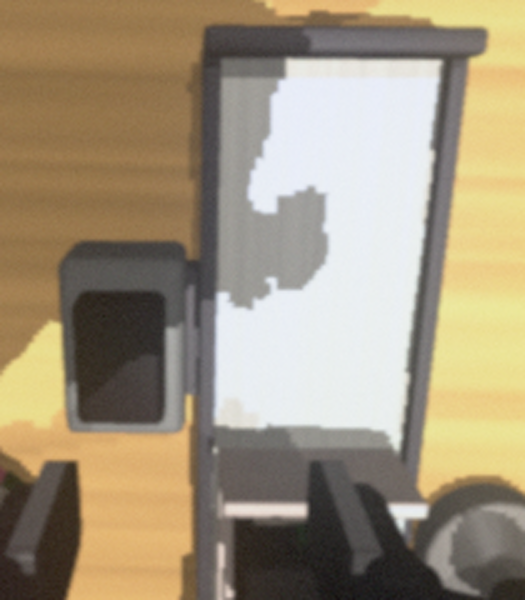

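```bash
python3 - <<'E'
from h import *
import pickle
from scipy.optimize import least_squares
i=pickle.load(open("w2.pkl","rb"))
L=[((75,292),(67,85,55)),((164,292),(67,55,55)),((164,420),(23,55,55)),((79,422),(23,85,55)),
((207,28),(150,43,44)),((487,28),(150,-43,44)),((218,503),(0,35,65)),((428,505),(0,-35,65)),
((70,430),(12,92,40)),((183,430),(12,48,40))]
uv=np.array([l[0] for l in L])/2.5+[180,50]; F=np.array([l[1] for l in L])/1000.
def W(p,F):
    c,s=np.cos(p[2]),np.sin(p[2]); return np.c_[p[0]+c*F[:,0]-s*F[:,1],p[1]+s*F[:,0]+c*F[:,1],F[:,2]]
f=lambda p:(proj(W(p,F),i)-uv).ravel()
r=least_squares(f,[.53,-.275,0],loss="soft_l1"); p=r.x; print(p,f(p).reshape(-1,2).round(1).tolist())
print("TCP target",W(p,np.array([[.040,.037,0]])))
T=np.array([.5813,-.2358,.1301])
for z in (0,.005,.01): print(z,((proj(T+np.array([[.011,.0255,z],[.011,.04,z],[-.011,.0255,z],[.011,-.0255,z],[.011,-.04,z]]),i)-[180,50])*2.5).round(0).tolist())
E
```

```text
[ 0.53993871 -0.27993779  0.01259184] [[-1.5, 1.6], [0.2, 2.3], [-0.2, 1.2], [-1.4, -0.3], [0.6, -3.0], [3.2, -0.4], [1.2, -1.7], [-0.3, -1.0], [-2.4, 0.5], [0.4, 1.5]]
TCP target [[ 0.57946965 -0.24243707  0.        ]]
0 [[89.0, 438.0], [25.0, 436.0], [91.0, 523.0], [314.0, 445.0], [378.0, 447.0]]
0.005 [[86.0, 448.0], [20.0, 446.0], [87.0, 535.0], [318.0, 455.0], [384.0, 457.0]]
0.01 [[83.0, 459.0], [14.0, 457.0], [84.0, 548.0], [322.0, 466.0], [390.0, 468.0]]
```

Request:
drive_tool:
  series:
    - [60, -0.002, -0.007, 0, -0.02]
    - [60, 0, 0, -0.015, 0]
    - [60, 0, 0, -0.015, 0]
    - [60, 0, 0, -0.015, 0]
    - [60, 0, 0, -0.015, 0]
    - [60, 0, 0, 0, 0]
    - [60, 0, 0, 0, 0]

```text
clock: 3.55
position: [0.5797, -0.2437, 0.067]
tool_rot: [-3.141, -0.009, 0.011]
force: [0.6, 0.4, -0.1]
grip_width: 0.0513
```

```bash
python3 - <<'E'
from workcell import bot
import cv2,numpy as np
im=bot.grab_frame("wrist");im2=bot.grab_frame("side")
a=cv2.resize(im2[120:220,260:390],(499,384))
cv2.imwrite("pics/wrist3.png",cv2.resize(np.hstack([im,a])[:,:,::-1],(800,304)))
s=bot.observe(); print(s["clock"],s["position"],s["tool_rot"],s["force"],s["grip_width"])
E
```

```text
3.65 [ 0.57975438 -0.24365555  0.06748785] [-3.14103752 -0.00967671  0.01131991] [-0.52438047 -0.11341684  0.61481629] 0.05132915708875436
```

View pics/wrist3.png

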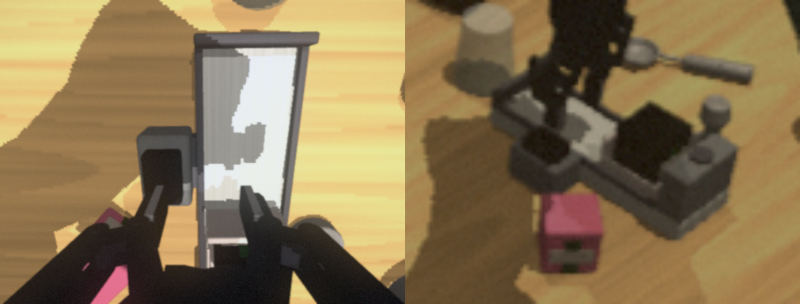

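The picture shows the left finger over the key at (155,190) and the right one in the track ahead of the panel at (248,190). Continuing down.

Request:
drive_tool:
  series:
    - [60, 0, 0, -0.008, 0]
    - [60, 0, 0, -0.006, 0]
    - [60, 0, 0, 0, 0]

```text
clock: 3.95
position: [0.5805, -0.2437, 0.0535]
tool_rot: [-3.142, -0.012, 0.012]
force: [0.1, 0.2, -0.8]
grip_width: 0.0514
```

Request:
drive_tool:
  series:
    - [60, 0, 0, -0.007, 0]
    - [60, 0, 0, -0.006, 0]
    - [60, 0, 0, -0.005, 0]
    - [60, 0, 0, 0, 0]
    - [60, 0, 0, 0, 0]

```text
clock: 4.45
position: [0.5817, -0.2438, 0.0412]
tool_rot: [-3.139, -0.015, 0.012]
force: [-7.6, 1.4, 11.2]
grip_width: 0.0515
```

```bash
python3 - <<'E'
from workcell import bot
import cv2,numpy as np
im=bot.grab_frame("wrist");im2=bot.grab_frame("side")
a=cv2.resize(im2[120:220,260:390],(499,384))
cv2.imwrite("pics/wrist4.png",cv2.resize(np.hstack([im,a])[:,:,::-1],(800,304)))
s=bot.observe(); print(s["clock"],s["position"],s["tool_rot"],s["force"],s["moment"],s["grip_width"])
E
```

```text
4.55 [ 0.58199503 -0.24385013  0.04092976] [-3.1397795  -0.01595089  0.01199407] [-9.3141494   1.20451157 22.88500867] [0.85808431 2.1150328  0.50098937] 0.051408502979387205
```

View pics/wrist4.png

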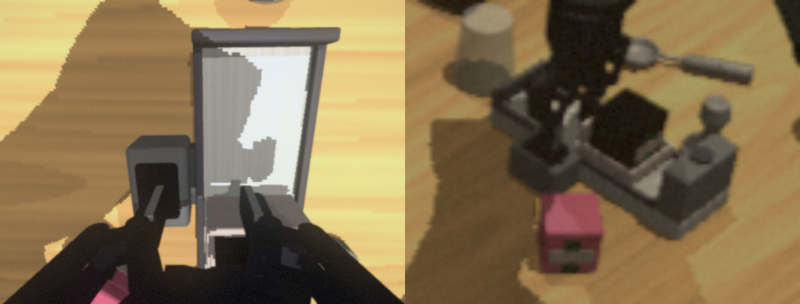

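Request:
drive_tool:
  series:
    - [60, 0, 0, 0, 0]
    - [60, 0, 0, 0, 0]

```text
clock: 4.75
position: [0.5815, -0.2439, 0.0415]
tool_rot: [-3.139, -0.016, 0.012]
force: [-2.2, 0.4, 4.3]
grip_width: 0.0513
```

```bash
python3 - <<'E'
from workcell import bot
import cv2,numpy as np
im2=bot.grab_frame("side");im=bot.grab_frame("scene")
a=cv2.resize(im2[120:220,260:390],(499,384)); b=cv2.resize(im[150:260,140:240],(349,384))
cv2.imwrite("pics/sc5.png",cv2.resize(np.hstack([b,a])[:,:,::-1],(800,362)))
for k in range(4):
    s=bot.observe(); print(s["clock"],s["position"],s["tool_rot"],s["force"],s["moment"]); bot.grab_frame("side")
E
```

```text
4.85 [ 0.58161459 -0.2438711   0.0414404 ] [-3.1393877  -0.01567485  0.01238109] [-2.40713987  0.58634816  8.69481187] [0.44608631 0.69012678 0.33342348]
4.9 [ 0.58160676 -0.24384389  0.04140604] [-3.13934655 -0.01557972  0.01247183] [-2.79725325  0.94714806  7.98186015] [0.45661873 0.59326296 0.27350969]
4.95 [ 0.5816207  -0.24383716  0.04141719] [-3.13933993 -0.01557963  0.01247988] [-2.94494935  0.80647925  8.18503311] [0.49661243 0.62755378 0.32139879]
5.0 [ 0.58161872 -0.24385943  0.04142601] [-3.13936059 -0.01558948  0.01244261] [-1.71220302  0.12166544  9.07195693] [0.41639328 0.68472201 0.23230617]
```

View pics/sc5.png

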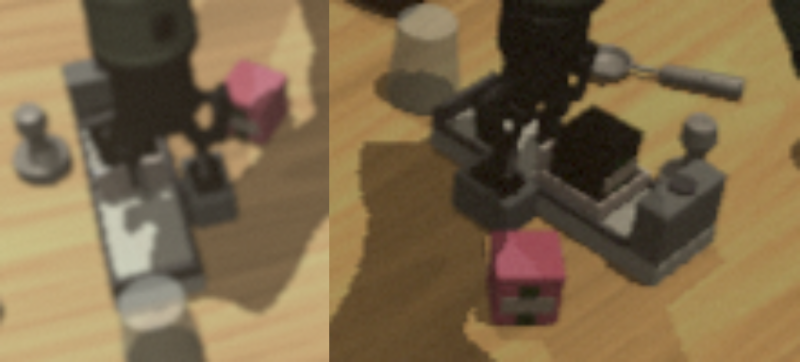

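Steady readings: Fz is about 8.5 N, more than the 5 N key spring, and it changes by about 28 N/mm, so the key is bottomed. Mz together with Fx implies the tray is pushing about 4 N on the other finger. The tin stands upright in its tray, about 31 mm out. Handing in.

```bash
python3 - <<'E'
from workcell import bot
print(bot.job_done()); s=bot.observe(); print(s["clock"],s["position"],s["force"])
E
```

```text
the job is handed in; nothing more can be done
None
the job is handed in; nothing more can be done
```

I pressed the eject key of the square tin's feeder with the left finger and kept it down. The right finger stopped the tray about 31 mm out of 130, and I handed the job in while still holding, at about 5 s. No verdict was reported.

- **Key:** the push was steady at about 8.5 N, above the 5 N key spring. The force changed by about 28 N per mm of travel, which means the key is bottomed. I took this from forces only and did not measure key depth in a picture.
- **Tray:** the wrist force and moment imply the tray pushes about 4 N on the right finger. The pose was constant to within 0.05 mm over the last 0.15 s. The 31 mm comes from the finger's position against the fitted feeder pose, not from a direct measurement of the tray.
- **Tin and surroundings:** the last pictures show the tin upright in its tray and nothing beside that feeder disturbed. I did not look at the round tin's feeder again; the arm stayed well away from it.
- **What disagreed:**
  - The side camera put the key about 3 to 4 mm off the wrist-camera fit, which was within the margin.
  - During the press the vertical force briefly read 23 N, and the tool drifted about 2 mm before settling.

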